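# Pack the last eggs and shut the carrier

## Task

Pack the three eggs from the mahogany rack into the three empty wells of the egg carrier, one to a well, pointed end down and properly seated, then shut the carrier's lid fully. They are fresh eggs: grip them lightly and set them down, do not drop them. The golf ball is the nest decoy and stays in the rack; leave the eggs already packed and everything else where they are.

Things in the scene. Friction and masses are not known exactly. Their poses are not given: they have to be found in the camera images.
- rack: dark mahogany egg rack, fixed: a board 74 x 290 mm, its top 42 mm above the table, with four holes of 33 mm in a row along its y axis at y = -105, -35, 35 and 105 mm. Origin under its centre on the table. Holds three eggs and a golf ball
- carrier: grey plastic half-dozen egg carrier, fixed: a base 204 mm (its x) by 152 mm (its y), its flat deck 38 mm above the table with six wells of 33 mm, in two rows of three along x (x = -66, 0, 66 mm; y = -33, 33 mm). No walls stand above the deck; they belong to the lid. Origin under its centre on the table, z up
- lid_hinge (a point): middle of the lid's hinge line, which runs along the carrier's x axis on its +y long edge, level with the deck (38 mm above the table)
- lid (a joint): angle of the carrier's lid: 0 is fully shut on the deck, about 1.57 stands upright, 1.75 to 1.98 at the start, leaning back beyond the +y edge with its rim up to 190 mm above the table. Its hinge is stiff: the lid stays at any angle and takes about 2 N at its free edge to swing
- lid_edge (a point): middle of the free edge of the lid, on its outer top face. The lid is a rigid shell 204 x 152 mm and 54 mm deep: with the lid shut this point is 152 mm in -y and 54 mm in z from the hinge, 92 mm above the table. A small pull lip 50 mm wide and 8 mm thick stands out 14 mm at the rim below this edge
- golf_ball: white dimpled golf ball, 42.6 mm, the nest decoy, resting in one hole of the rack. Origin at its centre
- egg_a: fresh bantam egg, cream shell, 38 mm wide, 50 mm tall, about 38 g, standing pointed end down in a hole of the rack. Origin on its axis at the widest section, 29 mm above the tip; z axis to the blunt end. Seated in a rack hole or carrier well, the origin is 14 mm above the deck. Its shell cracks at a fall of 2 cm or a squeeze of over 60 N from each finger
- egg_b: fresh bantam egg, cream shell, 38 mm wide, 50 mm tall, about 38 g, standing pointed end down in a hole of the rack. Origin on its axis at the widest section, 29 mm above the tip; z axis to the blunt end. Seated in a rack hole or carrier well, the origin is 14 mm above the deck. Its shell cracks at a fall of 2 cm or a squeeze of over 60 N from each finger
- egg_c: fresh bantam egg, cream shell, 38 mm wide, 50 mm tall, about 38 g, standing pointed end down in a hole of the rack. Origin on its axis at the widest section, 29 mm above the tip; z axis to the blunt end. Seated in a rack hole or carrier well, the origin is 14 mm above the deck. Its shell cracks at a fall of 2 cm or a squeeze of over 60 N from each finger
- full_a: bantam egg of the same kind and size, already seated in a well of the carrier, pointed end down; origin as for the other eggs, 14 mm above the deck
- full_b: bantam egg of the same kind and size, already seated in a well of the carrier, pointed end down; origin as for the other eggs, 14 mm above the deck
- full_c: bantam egg of the same kind and size, already seated in a well of the carrier, pointed end down; origin as for the other eggs, 14 mm above the deck
- gap_a: an empty well of the carrier (33 mm round): this point is its centre, level with the deck, 38 mm above the table.
- gap_b: an empty well of the carrier (33 mm round): this point is its centre, level with the deck, 38 mm above the table.
- gap_c: an empty well of the carrier (33 mm round): this point is its centre, level with the deck, 38 mm above the table.
- grease_tub: blue plastic grease tub with flip-top lid, 70 mm wide, 60 mm tall, on the table; bystander, origin under it
- dowels: bundle of short wooden dowels in a steel spring clip, 130 x 44 x 50 mm, lying along its x; bystander, origin under it
- tile: white ceramic tile, 108 x 108 x 8 mm, lying flat; bystander, origin under it
- nest_brush: wooden hand brush, 220 x 45 x 42 mm, lying along its x; bystander, origin under it

How it is judged:
By the outcome, as a careful person would: the job done as asked, in the order asked, and still so for the second after the job is handed in, with the robot touching nothing.
It also fails if it takes over 72 s, if anything falls off the work surface, if the arm or the gripper's body presses on something with over 40 N, if the wrist force passes 120 N, or if a joint passes its speed limit or range.

## Robot

A 6-joint arm with a two-finger parallel gripper is mounted at the origin on the work surface. World frame = base frame: x ahead of the robot, y to its left, z up, the work surface at z = 0. Lengths are in m, angles in rad, forces in N, time in s.
With the tool pointing down it reaches from about 0.25 to 0.775 m from the base axis. Payload 8.9 kg.
Tool frame: the origin (TCP) lies at the very end of the fingers, on their centre line; the grasp point (between the pads) lies 19 mm behind it; z points along the fingers, y is the line along which they close (so a half turn about z gives the same grasp; the last joint's range is limited). The gripper opens to 85 mm and grips with 20 to 120 N. Pads are 22 mm wide; open, the fingers measure 114 mm over their backs; the gripper's body (76 mm by 85 mm) begins 54 mm behind the grasp point. The pads swing forward as they close: fully open they stand 13 mm farther back than shut.
Start: joints at [1.209, 0.291, -0.153, 1.127, 0, 1.431], TCP at [0.116, 0.512, 0.231] pointing down, gripper open.
Joint ranges: [-2.52, 2.52], [-0.91, 1.74], [-1.3, 1.37], [-1.96, 2.02], [-1.52, 1.47], [-3.14, 3.14]. Speed limits (rad/s): [2.22, 2.22, 2.79, 3.14, 3.14, 3.14].

## Interface

Orientations are given as a rotation vector (axis times angle).
In Python, from rig import bot gives the robot as it stands.
- The arm moves only by the shell command python3 -m inch 'ROWS' [OPENING] [FORCE]. ROWS is JSON, a list of rows, each a list of 2 entries, a list of its own where there are three numbers: the shift along the tool's x, y, z in m, then the turn, a rotation vector about the tool's x, y, z in degrees. In form: [[[dx, dy, dz], [rx, ry, rz]], ...]. A call has 1 to 8 rows; each row shifts and turns the commanded pose from where the row before left it, along the tool's axes as they then stand; what a row does not reach is not made up. A row lasts 1/12 s, in which the tool goes at most 41.7 mm and 7.16 degrees, less where a joint would pass 70% of its speed; a pose out of reach is approached as far as the arm can. A call with a gripper value outside its range is refused whole. OPENING is the closure, from 0 (fully open) to 1 (shut), set as the call begins (- or left out, the last holds). The fingers move at their own pace and stop on an object; FORCE is the grip in N (left out, the last holds). Time passes only in rows, so rows that do not move let the fingers close. It gives the time, the measured TCP pose, the force, the opening and the grip force at its end, in the units of the state.
- bot.get_obs(): the state, without advancing time (a new reading comes with each control period).
- bot.get_image(name): name is "scene" or "top" or "wrist"; returns (picture, depth): 420x560x3 uint8, red, green, blue; 420x560 float32, m along the optical axis (not along the pixel's ray), 0 where there is no reading.
- bot.camera_info(name): a dict with "camera_matrix" (3x3 intrinsics, pixels), "position" and "attitude" of the camera in the world. Camera axes: x right, y down, z forward; pixel columns grow to the right and rows downward; lengths in m; the calibration is good to about 2 mm. A picture is of the moment at which its call begins: read the wrist's pose just before it. camera_info takes no time and is no camera call; for the wrist camera it gives the pose at the moment of the call.
- bot.finish_job(): hands the job in; it is judged then, once.
Trained networks look in the newest picture that a camera, given by its name, has taken for a name from the list of things; names that differ only in an ending like _2 or _b are one class to them, and where a whole thing is asked for, a point or a joint stands for the part that bears it (a point fixed in the world has none). Each returns a list of dicts, best first, with "conf" (0 to 1); they miss things now and then, are a little off and sometimes report something else, mostly with a low value. They report only what shows in the picture. A call takes as long as a camera call.
- bot.trace(camera, target): "region" (420x560 bool, what is visible of it) and "bbox" ([left, top, width, height] in pixels, round what is visible of it).
The state is a dict: "clock": time; "joint_pos": joint angles; "joint_vel": joint speeds; "effort": joint torques, N m; "position": TCP position; "ee_rot": TCP orientation; "force": force on the tool from outside, world axes, zero at the start; "ft_torque": the same for the moment, N m; "finger_gap": finger opening in m; "finger_force": force on a finger pad.
Only numpy, scipy, OpenCV 4.12 (cv2) and the standard library are available. Lean on these libraries where they do the work, as an engineer would, in place of code of your own. Each camera call takes 0.05 s, during which the arm holds its last target. There are 200 camera calls.

## Working session

There is one attempt and no reset: what is moved stays moved. The work goes in short steps, Python scripts to look and compute and a shell command to move; the robot and the scene stay as the last step left them, time stands still between calls to the robot, and variables do not carry over. Pictures are saved under pics/ and viewed, at most 10 in all, crops included, and the job is handed in when it is done.

```bash
ls; mkdir -p pics; cat > h.py <<'E'
import numpy as np, cv2
from scipy.spatial.transform import Rotation as R
from rig import bot
def cam(n):
    i=bot.camera_info(n); K=np.array(i["camera_matrix"]); a=np.array(i["attitude"])
    M=a if a.shape==(3,3) else (R.from_rotvec(a) if a.size==3 else R.from_quat(a)).as_matrix()
    return K,M,np.array(i["position"])
def shoot(n,f=None):
    c=cam(n); im,d=bot.get_image(n)
    if f: cv2.imwrite(f,im[...,::-1])
    return im,d,c
def cloud(d,c,mask=None):
    K,M,p=c; ok=d>0
    if mask is not None: ok&=mask
    v,u=np.nonzero(ok); z=d[v,u]
    return np.c_[(u-K[0,2])/K[0,0]*z,(v-K[1,2])/K[1,1]*z,z]@M.T+p,u,v
E
python3 - <<'E'
from h import *
print(bot.get_obs()); print(bot.camera_info("top")); 
for n in ("top","scene"):
    im,d,c=shoot(n,f"pics/{n}0.png")
    for t in ("egg_a","full_a","golf_ball","gap_a","rack","carrier","lid","lid_edge"):
        try: rs=bot.trace(n,t)
        except Exception as e: print(t,e); continue
        for r in rs:
            P,u,v=cloud(d,c,r["region"])
            if len(P): print(n,t,round(r["conf"],2),r["bbox"],np.round(np.median(P,0),3),np.round(P.min(0),3),np.round(P.max(0),3))
E
```

```text
pics
{'clock': 0.0, 'joint_pos': array([ 1.20869030e+00,  2.91267900e-01, -1.54124545e-01,  1.12668184e+00,
       -7.16103041e-06,  1.43147297e+00]), 'joint_vel': array([-0.00041416,  0.00057096, -0.00053086,  0.00093727, -0.00122808,
        0.00048692]), 'effort': array([ 6.05421264e-04, -5.37143934e+01,  3.31370115e+01,  1.60597352e-02,
       -2.15636696e-04,  1.32369473e-05]), 'position': array([0.11585264, 0.51161732, 0.23073939]), 'ee_rot': array([-3.49188421e-01, -3.12181351e+00,  1.94724865e-03]), 'force': array([0.00565347, 0.4963553 , 0.14951053]), 'ft_torque': array([ 0.03834402, -0.03286385, -0.03277567]), 'finger_force': 0.0, 'finger_gap': 0.08513089589848541}
{'camera_matrix': array([[422.39347945,   0.        , 283.92209909],
       [  0.        , 422.39347945, 202.2124592 ],
       [  0.        ,   0.        ,   1.        ]]), 'position': array([0.43713793, 0.02207822, 1.10308047]), 'attitude': array([-2.1887728 ,  2.18120637, -0.0961896 ])}
top egg_a 0.68 [381.2, 193.8, 18.2, 13.4] [ 0.523 -0.243  0.071] [ 0.507 -0.261  0.056] [ 0.541 -0.228  0.08 ]
top egg_a 0.66 
[... 2012 characters left out ...]
.228  0.041] [ 0.606 -0.188  0.078]
scene rack 0.71 [122.0, 199.5, 92.3, 78.0] [ 0.547 -0.248  0.041] [ 0.334 -0.39  -0.003] [ 0.64  -0.155  0.075]
scene rack 0.63 [152.9, 209.2, 14.4, 20.6] [ 0.479 -0.285  0.064] [ 0.455 -0.304  0.043] [ 0.489 -0.268  0.079]
scene carrier 0.67 [291.5, 150.6, 126.2, 109.1] [0.534 0.255 0.04 ] [ 0.135  0.069 -0.004] [0.64  0.459 0.194]
scene carrier 0.22 [159.8, 284.0, 31.6, 28.0] [ 0.725 -0.24   0.028] [ 0.67  -0.274 -0.003] [ 0.817 -0.214  0.106]
scene lid 0.65 [343.5, 149.1, 78.4, 92.5] [0.513 0.29  0.091] [ 0.221  0.22  -0.004] [0.624 0.477 0.194]
scene lid_edge 0.57 [345.1, 147.6, 77.5, 95.3] [0.513 0.29  0.092] [ 0.194  0.222 -0.   ] [0.624 0.457 0.194]
```

```bash
python3 - <<'E'
import cv2
a=cv2.imread("pics/top0.png"); s=cv2.imread("pics/scene0.png")
cv2.imwrite("pics/top0b.png",cv2.resize(a[110:320,110:470],None,fx=2.2,fy=2.2,interpolation=cv2.INTER_CUBIC))
E
python3 - <<'E'
from h import *
# deck + egg fits from the top & scene cloud
from scipy.optimize import least_squares
def sphere(P,r):  # egg blunt half: fit centre, known radius
    f=lambda c:(np.linalg.norm(P-c,axis=1)-r)
    return least_squares(f,P.mean(0)-[0,0,.015],loss='soft_l1',f_scale=.002).x
for n in("top","scene"):
    im,d,c=shoot(n)
    for t in("egg_a","full_a","golf_ball"):
        for r in bot.trace(n,t):
            if r["conf"]<.4: continue
            P,u,v=cloud(d,c,r["region"])
            P=P[P[:,2]>.055]
            print(n,t,np.round(sphere(P,.0213 if t=="golf_ball" else .0195),4))
im,d,c=shoot("top"); P,u,v=cloud(d,c)
k=(abs(P[:,2]-.038)<.004)&(P[:,0]>.38)&(P[:,0]<.66)&(P[:,1]>.05)&(P[:,1]<.27)
print("deck",cv2.minAreaRect(P[k][:,:2].astype(np.float32)),np.median(P[k],0))
k=(abs(P[:,2]-.042)<.004)&(P[:,1]<-.14)&(P[:,1]>-.41)&(P[:,0]<.66)&(P[:,0]>.33)
print("rack",cv2.minAreaRect(P[k][:,:2].astype(np.float32)),np.median(P[k],0))
k=(P[:,2]>.06)&(P[:,0]>.38)&(P[:,0]<.66)&(P[:,1]>.21)&(P[:,1]<.45)
Q=P[k]; t=Q[Q[:,2]>.185]; print("lid top",t.mean(0),t.min(0),t.max(0), Q[:,1].max())
E
```

```text
top egg_a [ 0.5247 -0.2469  0.0559]
top egg_a [ 0.4084 -0.3254  0.0563]
top egg_a [ 0.5818 -0.2066  0.0566]
top egg_a [ 0.4666 -0.2859  0.056 ]
top full_a [0.4595 0.1824 0.0522]
top full_a [0.5244 0.1894 0.0521]
top full_a [0.5906 0.197  0.052 ]
top golf_ball [ 0.582  -0.2071  0.0542]
scene egg_a [ 0.5239 -0.247   0.0567]
scene egg_a [ 0.4656 -0.2857  0.0567]
scene egg_a [ 0.4078 -0.3252  0.0564]
scene full_a [0.5905 0.1958 0.0534]
scene full_a [0.5251 0.1883 0.0532]
scene full_a [0.4604 0.1819 0.053 ]
scene full_a [0.5148 0.2983 0.117 ]
scene golf_ball [ 0.5825 -0.2078  0.0551]
deck ((0.5268598198890686, 0.1703498214483261), (0.20415009558200836, 0.18506036698818207), 6.307443141937256) [0.52460333 0.16354355 0.03718147]
rack ((0.4955122172832489, -0.2653070390224457), (0.29472729563713074, 0.07577326148748398), 34.09430694580078) [ 0.49289349 -0.26673122  0.04130531]
lid top [0.51431665 0.29391168 0.18920944] [0.48968672 0.28799617 0.18507948] [0.5379718  0.30075428 0.19305676] 0.3457359796771803
```

View pics/top0b.png

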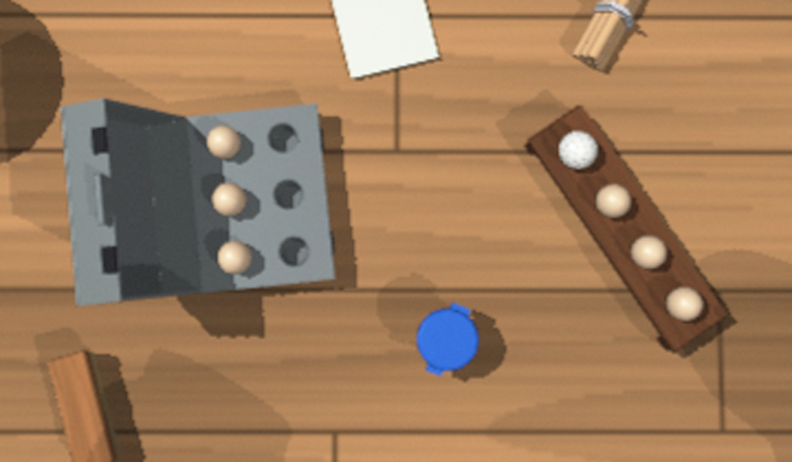

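View pics/scene0.png

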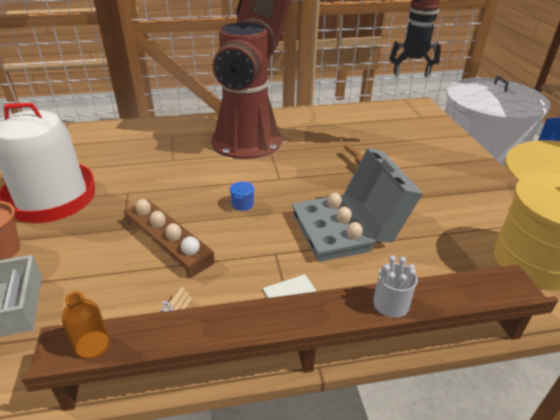

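```bash
cat > plan.py <<'E'
# usage: plan.py n  x y z yawdeg [n x y z yawdeg ...] -> rows in tool axes along each leg
import sys, json
from h import *
o=bot.get_obs(); p=np.array(o["position"]); r=R.from_rotvec(o["ee_rot"])
a=list(map(float,sys.argv[1:]))
for i in range(0,len(a),5):
    n=int(a[i]); t=np.array(a[i+1:i+4]); y=np.radians(a[i+4])
    Y=np.array([np.cos(y),np.sin(y),0]); Z=np.array([0,0,-1.]); g=R.from_matrix(np.c_[np.cross(Y,Z),Y,Z])
    w=(r.inv()*g).as_rotvec(); p0,r0=p,r; rows=[]
    for k in range(1,n+1):
        s=(p0+(t-p0)*k/n); q=r0*R.from_rotvec(w*k/n)
        d=r.inv().apply(s-p); e=np.degrees((r.inv()*q).as_rotvec())
        d=np.round(d,4); e=np.round(e,1)
        rows.append([[float(x)+0 for x in d],[float(x)+0 for x in e]])
        p=p+r.apply(d); r=r*R.from_rotvec(np.radians(e))
    for j in range(0,n,8): print(json.dumps(rows[j:j+8]).replace(" ",""))
E
python3 plan.py 8 .24 .26 .231 124.1  8 .38 .01 .2 124.1  8 .524 -.247 .12 124.1
```

```text
[[[-0.0221,-0.0273,0.0],[0.0,0.0,-5.9]],[[-0.0191,-0.0294,0.0001],[0.0,0.0,-5.8]],[[-0.0161,-0.0312,0.0],[0.0,0.0,-5.9]],[[-0.0128,-0.0327,0.0001],[0.0,0.0,-5.8]],[[-0.0094,-0.0339,0.0],[0.0,0.0,-5.9]],[[-0.0059,-0.0346,0.0],[0.0,0.0,-5.9]],[[-0.0023,-0.035,0.0001],[0.0,0.0,-5.8]],[[0.0013,-0.0351,0.0],[0.0,0.0,-5.9]]]
[[[0.003,-0.0357,0.0039],[0.0,0.0,0.0]],[[0.0031,-0.0357,0.0039],[0.0,0.0,0.0]],[[0.003,-0.0357,0.0038],[0.0,0.0,0.0]],[[0.0031,-0.0357,0.0039],[0.0,0.0,0.0]],[[0.003,-0.0356,0.0039],[0.0,0.0,0.0]],[[0.0031,-0.0357,0.0039],[0.0,0.0,0.0]],[[0.003,-0.0357,0.0038],[0.0,0.0,0.0]],[[0.0031,-0.0357,0.0039],[0.0,0.0,0.0]]]
[[[0.0031,-0.0367,0.01],[0.0,0.0,0.0]],[[0.0031,-0.0367,0.01],[0.0,0.0,0.0]],[[0.0032,-0.0367,0.01],[0.0,0.0,0.0]],[[0.0031,-0.0367,0.01],[0.0,0.0,0.0]],[[0.0031,-0.0367,0.01],[0.0,0.0,0.0]],[[0.0031,-0.0366,0.01],[0.0,0.0,0.0]],[[0.0031,-0.0367,0.01],[0.0,0.0,0.0]],[[0.0032,-0.0367,0.01],[0.0,0.0,0.0]]]
```

```bash
python3 -m inch '[[[-0.022,-0.027,0],[0,0,-5.9]],[[-0.019,-0.029,0],[0,0,-5.8]],[[-0.016,-0.031,0],[0,0,-5.9]],[[-0.013,-0.033,0],[0,0,-5.8]],[[-0.009,-0.034,0],[0,0,-5.9]],[[-0.006,-0.035,0],[0,0,-5.9]],[[-0.002,-0.035,0],[0,0,-5.8]],[[0.001,-0.035,0],[0,0,-5.9]]]' 0.2 20
python3 -m inch '[[[0.003,-0.036,0.004],[0,0,0]],[[0.003,-0.036,0.004],[0,0,0]],[[0.003,-0.036,0.004],[0,0,0]],[[0.003,-0.036,0.004],[0,0,0]],[[0.003,-0.036,0.004],[0,0,0]],[[0.003,-0.036,0.004],[0,0,0]],[[0.003,-0.036,0.004],[0,0,0]],[[0.003,-0.036,0.004],[0,0,0]]]'
python3 plan.py 8 .524 -.247 .13 124.1
```

```text
clock: 2.02
position: [0.2377, 0.2632, 0.2315]
ee_rot: [-0.907, 3.007, 0.0]
force: [1.4, 0.9, -0.7]
finger_gap: 0.0684
finger_force: 0.0
clock: 2.68
position: [0.3759, 0.0088, 0.1994]
ee_rot: [-0.898, 3.01, -0.001]
force: [1.4, 0.8, 0.8]
finger_gap: 0.0683
finger_force: 0.0
[[[0.0021,-0.0369,0.0087],[0.0,0.0,-0.1]],[[0.0021,-0.0369,0.0087],[0.0,0.0,-0.1]],[[0.0022,-0.0368,0.0087],[0.0,0.0,-0.1]],[[0.0022,-0.0369,0.0087],[0.0,0.0,-0.1]],[[0.0023,-0.0369,0.0087],[0.0,0.0,-0.1]],[[0.0024,-0.0368,0.0087],[0.0,0.0,-0.1]],[[0.0024,-0.0369,0.0087],[0.0,0.0,-0.2]],[[0.0026,-0.0369,0.0087],[0.0,0.0,-0.1]]]
```

```bash
python3 -m inch '[[[0.002,-0.036,0.0085],[0,0,0]],[[0.002,-0.036,0.0085],[0,0,0]],[[0.002,-0.036,0.0085],[0,0,0]],[[0.002,-0.036,0.0085],[0,0,0]],[[0.002,-0.036,0.0085],[0,0,0]],[[0.002,-0.036,0.0085],[0,0,0]],[[0.002,-0.036,0.0085],[0,0,0]],[[0.002,-0.036,0.0085],[0,0,0]]]'
python3 -m inch '[[[0,0,0],[0,0,0]],[[0,0,0],[0,0,0]]]'
python3 - <<'E'
from h import *
im,d,c=shoot("wrist","pics/w1.png")
for r in bot.trace("wrist","egg_a"):
    P,u,v=cloud(d,c,r["region"]); print(r["conf"],r["bbox"],np.round(np.median(P,0),4) if len(P) else 0)
    P=P[P[:,2]>.058]
    if len(P)>30:
        from scipy.optimize import least_squares
        print(np.round(least_squares(lambda q:np.linalg.norm(P-q,axis=1)-.0195,P.mean(0)-[0,0,.015],loss='soft_l1',f_scale=.002).x,4))
E
python3 plan.py 4 .524 -.247 .065 124.1
```

```text
clock: 3.35
position: [0.5206, -0.2406, 0.1308]
ee_rot: [-0.899, 3.01, -0.0]
force: [-0.1, 0.1, 0.1]
finger_gap: 0.0677
finger_force: 0.0
clock: 3.52
position: [0.52, -0.2401, 0.1301]
ee_rot: [0.896, -3.01, -0.002]
force: [-0.1, 0.7, 0.2]
finger_gap: 0.0683
finger_force: 0.0
0.93 [234.6, 75.8, 60.4, 67.5] [ 0.4641 -0.2866  0.0717]
[ 0.4654 -0.2866  0.057 ]
0.81 [237.8, 191.1, 58.9, 55.7] [ 0.5182 -0.2502  0.0713]
[ 0.5239 -0.2472  0.0572]
0.79 [236.2, 1.3, 53.5, 16.7] [ 0.4212 -0.3161  0.0628]
[ 0.4063 -0.3264  0.0579]
[[[0.0002,-0.0025,0.0165],[0.0,0.0,-0.2]],[[0.0003,-0.0024,0.0166],[0.0,0.0,-0.2]],[[0.0002,-0.0025,0.0165],[0.0,0.0,-0.2]],[[0.0003,-0.0024,0.0165],[0.1,0.0,-0.2]]]
```

View pics/w1.png

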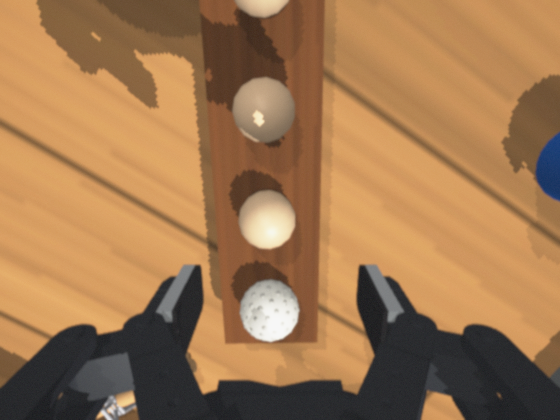

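```bash
python3 -m inch '[[[0,-0.0025,0.0165],[0,0,0]],[[0,-0.0025,0.0165],[0,0,-0.5]],[[0,-0.0025,0.0165],[0,0,0]],[[0.0007,-0.0024,0.0165],[0,0,-0.3]],[[0,0,0.006],[0,0,0]],[[0,0,0.006],[0,0,0]],[[0,0,0.006],[0,0,0]],[[0,0,0],[0,0,0]]]'
python3 -m inch '[[[0,0,0],[0,0,0]],[[0,0,0],[0,0,0]],[[0,0,0],[0,0,0]],[[0,0,0],[0,0,0]],[[0,0,0],[0,0,0]]]' 0.7 20
```

```text
clock: 4.28
position: [0.5246, -0.2469, 0.0471]
ee_rot: [0.921, -3.003, -0.001]
force: [-0.6, -0.5, 0.1]
finger_gap: 0.0686
finger_force: 0.0
clock: 4.7
position: [0.525, -0.2473, 0.048]
ee_rot: [-0.92, 3.003, -0.0]
force: [-1.9, 2.7, 6.2]
finger_gap: 0.0367
finger_force: 19.8
```

```bash
python3 -m inch '[[[0,0,-0.003],[0,0,0]],[[0,0,-0.01],[0,0,0]],[[0,0,-0.02],[0,0,0]],[[0,0,-0.02],[0,0,0]],[[0,0,-0.02],[0,0,0]],[[0,0,-0.01],[0,0,0]],[[0,0,0],[0,0,0]]]'
python3 plan.py 16 .598 .131 .125 141.3
```

```text
clock: 5.28
position: [0.5263, -0.2485, 0.1332]
ee_rot: [-0.919, 3.001, -0.006]
force: [0.8, 0.1, -0.0]
finger_gap: 0.0366
finger_force: 20.2
[[[-0.017,0.0171,0.0005],[0.0,0.0,-1.1]],[[-0.0173,0.0169,0.0004],[0.0,0.0,-1.1]],[[-0.0177,0.0164,0.0005],[0.0,0.0,-1.0]],[[-0.0179,0.0162,0.0005],[-0.1,0.0,-1.1]],[[-0.0182,0.0158,0.0005],[0.0,0.0,-1.1]],[[-0.0185,0.0155,0.0004],[0.0,0.0,-1.1]],[[-0.0189,0.0151,0.0005],[0.0,0.0,-1.0]],[[-0.0191,0.0148,0.0005],[0.0,0.0,-1.1]]]
[[[-0.0193,0.0144,0.0005],[0.0,0.0,-1.1]],[[-0.0197,0.014,0.0005],[-0.1,0.0,-1.1]],[[-0.0199,0.0137,0.0005],[0.0,0.0,-1.1]],[[-0.0201,0.0132,0.0006],[0.0,0.0,-1.0]],[[-0.0204,0.0129,0.0005],[0.0,0.0,-1.1]],[[-0.0207,0.0126,0.0005],[0.0,0.1,-1.1]],[[-0.0208,0.0121,0.0005],[0.0,0.0,-1.1]],[[-0.0211,0.0117,0.0004],[-0.1,0.0,-1.0]]]
```

```bash
python3 -m inch '[[[-0.017,0.017,0],[0,0,-1.1]],[[-0.017,0.017,0],[0,0,-1.1]],[[-0.018,0.0165,0],[0,0,-1.1]],[[-0.018,0.016,0],[0,0,-1.1]],[[-0.018,0.016,0],[0,0,-1.1]],[[-0.0185,0.0155,0],[0,0,-1]],[[-0.019,0.015,0],[0,0,-1]],[[-0.019,0.015,0],[0,0,-1.1]]]'
python3 -m inch '[[[-0.0195,0.0145,0],[0,0,-1.1]],[[-0.0195,0.014,0],[0,0,-1.1]],[[-0.02,0.0135,0],[0,0,-1.1]],[[-0.02,0.013,0],[0,0,-1]],[[-0.0205,0.013,0],[0,0,-1.1]],[[-0.0205,0.0125,0],[0,0,-1.1]],[[-0.021,0.012,0],[0,0,-1.1]],[[-0.021,0.0115,0],[0,0,-1]]]'
python3 -m inch '[[[0,0,0],[0,0,0]],[[0,0,0],[0,0,0]],[[0,0,0],[0,0,0]]]'
python3 - <<'E'
from h import *
im,d,c=shoot("wrist","pics/w2.png"); bot.trace
K,M,p=c
for g in [(.598,.131),(.532,.1235),(.467,.1165)]:
    q=M.T@(np.array([*g,.038])-p); print(np.round(K@q/q[2],1))
P,u,v=cloud(d,c)
k=(abs(P[:,2]-.038)<.005)
print("deck",np.median(P[k,2]))
E
python3 plan.py 4 .598 .131 .065 141.3
```

```text
clock: 5.95
position: [0.5599, -0.0563, 0.1293]
ee_rot: [1.143, -2.925, -0.001]
force: [0.4, 0.4, 0.1]
finger_gap: 0.0368
finger_force: 20.2
clock: 6.62
position: [0.5961, 0.1329, 0.1292]
ee_rot: [1.36, -2.83, -0.001]
force: [0.3, -0.1, 0.2]
finger_gap: 0.0366
finger_force: 20.2
clock: 6.87
position: [0.596, 0.1313, 0.1295]
ee_rot: [1.358, -2.831, -0.0]
force: [0.2, -0.1, 0.0]
finger_gap: 0.0363
finger_force: 20.2
[276.  213.5   1. ]
[345.1 147.3   1. ]
[422.3  74.1   1. ]
deck 0.03814375299860956
[[[-0.0003,-0.0004,0.0162],[0.0,0.0,0.0]],[[-0.0004,-0.0003,0.0161],[0.0,0.0,0.0]],[[-0.0003,-0.0004,0.0162],[0.0,0.0,-0.1]],[[-0.0003,-0.0004,0.0162],[0.0,-0.1,0.0]]]
```

View pics/w2.png

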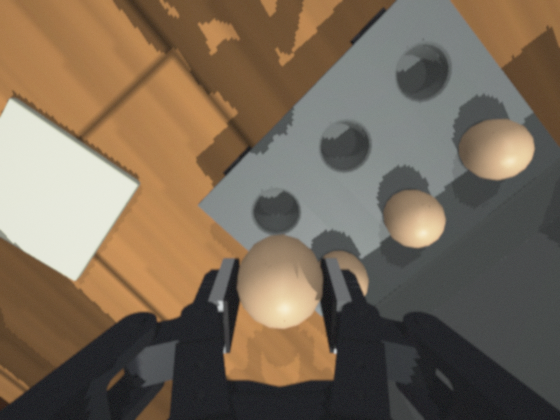

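```bash
python3 -m inch '[[[-0.0004,-0.0004,0.017],[0,0,0]],[[-0.0004,-0.0004,0.017],[0,0,0]],[[-0.0004,-0.0004,0.017],[0,0,0]],[[-0.0003,-0.0003,0.015],[0,0,0]],[[0,0,0.008],[0,0,0]],[[0,0,0.005],[0,0,0]],[[0,0,0.003],[0,0,0]],[[0,0,0],[0,0,0]]]'
python3 -m inch '[[[0,0,0.001],[0,0,0]],[[0,0,0.001],[0,0,0]],[[0,0,0],[0,0,0]]]'
```

```text
clock: 7.58
position: [0.5986, 0.1316, 0.0483]
ee_rot: [1.358, -2.833, -0.0]
force: [-0.4, -0.8, -1.5]
finger_gap: 0.0364
finger_force: 20.2
clock: 7.83
position: [0.5992, 0.1317, 0.0471]
ee_rot: [-1.358, 2.832, -0.002]
force: [-1.1, -1.7, 5.0]
finger_gap: 0.0362
finger_force: 20.5
```

```bash
python3 -m inch '[[[0,0,0.001],[0,0,0]],[[0,0,0],[0,0,0]],[[0,0,0],[0,0,0]]]'
python3 - <<'E'
from h import *
from scipy.optimize import least_squares
im,d,c=shoot("wrist","pics/w3.png")
for r in bot.trace("wrist","egg_a"):
    P,u,v=cloud(d,c,r["region"]); P=P[P[:,2]>.055]
    if len(P)>30: print(round(r["conf"],2),P[:,2].max(),np.round(least_squares(lambda q:np.linalg.norm(P-q,axis=1)-.0195,P.mean(0)-[0,0,.015],loss='soft_l1',f_scale=.002).x,4))
E
```

```text
clock: 8.08
position: [0.5991, 0.1314, 0.0465]
ee_rot: [-1.358, 2.832, -0.002]
force: [-3.0, -4.0, 8.6]
finger_gap: 0.0362
finger_force: 20.9
0.79 0.07674925639574674 [0.5981 0.1313 0.0555]
```

```bash
python3 -m inch '[[[0.0012,0,0],[0,0,0]],[[0,0,0],[0,0,0]]]'; python3 -m inch '[[[0.0005,0,0.0012],[0,0,0]],[[0,0,0],[0,0,0]],[[0,0,0],[0,0,0]]]'
```

```text
clock: 8.35
position: [0.5982, 0.131, 0.0458]
ee_rot: [-1.359, 2.832, -0.001]
force: [-0.5, -0.8, 2.1]
finger_gap: 0.0367
finger_force: 20.4
clock: 8.6
position: [0.5983, 0.1304, 0.0444]
ee_rot: [-1.358, 2.832, -0.001]
force: [1.8, -2.9, 3.8]
finger_gap: 0.0362
finger_force: 20.6
```

```bash
python3 -m inch '[[[0,0,0],[0,0,0]],[[0,0,0],[0,0,0]],[[0,0,0],[0,0,0]],[[0,0,-0.008],[0,0,0]],[[0,0,-0.02],[0,0,0]],[[0,0,-0.025],[0,0,0]],[[0,0,-0.025],[0,0,0]],[[0,0,0],[0,0,0]]]' 0.38
python3 - <<'E'
from h import *
from scipy.optimize import least_squares
bot.get_image("top")
for n in("top","scene"):
  im,d,c=shoot(n)
  for r in bot.trace(n,"egg_a"):
    P,u,v=cloud(d,c,r["region"]); P=P[P[:,2]>.055]
    if len(P)>30: print(n,round(r["conf"],2),P[:,2].max(),np.round(least_squares(lambda q:np.linalg.norm(P-q,axis=1)-.0195,P.mean(0)-[0,0,.015],loss='soft_l1',f_scale=.002).x,4))
im,d,c=shoot("wrist","pics/w4.png")
E
python3 plan.py 16 .4657 -.2865 .12 124.1
```

```text
clock: 9.27
position: [0.6003, 0.1311, 0.1275]
ee_rot: [-1.356, 2.826, -0.003]
force: [0.7, -0.3, 0.9]
finger_gap: 0.0528
finger_force: 0.0
top 0.75 0.07965080648425404 [ 0.4084 -0.3249  0.0559]
top 0.5 0.07830248201724754 [ 0.4662 -0.2861  0.0561]
scene 0.7 0.07532723384742757 [0.5978 0.1298 0.0535]
scene 0.64 0.078194104757776 [ 0.4665 -0.2863  0.0563]
scene 0.52 0.07902802306515477 [ 0.4072 -0.3253  0.0573]
[[[0.0255,-0.0099,0.0001],[0.0,0.0,1.1]],[[0.0252,-0.0104,0.0001],[0.0,0.0,1.0]],[[0.0251,-0.0109,0.0001],[0.0,0.0,1.1]],[[0.0249,-0.0113,0.0001],[0.0,0.0,1.1]],[[0.0246,-0.0118,0.0001],[0.0,0.0,1.1]],[[0.0244,-0.0123,0.0],[0.0,0.0,1.0]],[[0.0242,-0.0127,0.0001],[0.0,0.0,1.1]],[[0.024,-0.0131,0.0001],[0.0,0.0,1.1]]]
[[[0.0237,-0.0136,0.0001],[0.0,-0.1,1.1]],[[0.0234,-0.0141,0.0001],[0.0,0.0,1.0]],[[0.0232,-0.0145,0.0],[0.0,0.0,1.1]],[[0.0229,-0.0149,0.0001],[0.0,0.0,1.1]],[[0.0226,-0.0153,0.0],[0.1,0.0,1.0]],[[0.0223,-0.0158,0.0001],[0.0,0.0,1.1]],[[0.0221,-0.0162,0.0001],[0.0,0.0,1.1]],[[0.0217,-0.0165,0.0],[0.0,0.0,1.1]]]
```

View pics/w4.png

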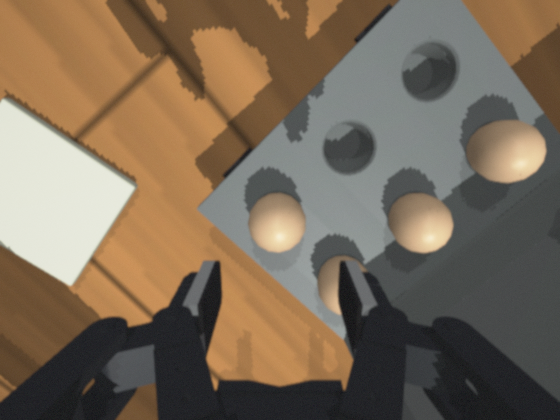

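```bash
python3 -m inch '[[[0.0255,-0.01,0],[0,0,1.1]],[[0.025,-0.0105,0],[0,0,1.1]],[[0.025,-0.011,0],[0,0,1.1]],[[0.025,-0.0115,0],[0,0,1.1]],[[0.0245,-0.012,0],[0,0,1]],[[0.0245,-0.0125,0],[0,0,1]],[[0.024,-0.0125,0],[0,0,1.1]],[[0.024,-0.013,0],[0,0,1.1]]]' 0.2
python3 -m inch '[[[0.0235,-0.0135,0],[0,0,1.1]],[[0.0235,-0.014,0],[0,0,1.1]],[[0.023,-0.0145,0],[0,0,1.1]],[[0.023,-0.015,0],[0,0,1]],[[0.0225,-0.0155,0],[0,0,1]],[[0.0225,-0.016,0],[0,0,1.1]],[[0.022,-0.016,0],[0,0,1.1]],[[0.022,-0.0165,0],[0,0,1.1]]]'
python3 -m inch '[[[0,0,0],[0,0,0]],[[0,0,0],[0,0,0]]]'
python3 plan.py 4 .466 -.2863 .062 124.1
```

```text
clock: 10.23
position: [0.5315, -0.079, 0.1214]
ee_rot: [1.141, -2.926, -0.001]
force: [1.2, 0.1, -0.1]
finger_gap: 0.0681
finger_force: 0.0
clock: 10.9
position: [0.4658, -0.2874, 0.1213]
ee_rot: [0.919, -3.003, -0.002]
force: [0.8, -0.4, -0.2]
finger_gap: 0.0677
finger_force: 0.0
clock: 11.07
position: [0.466, -0.2873, 0.1213]
ee_rot: [0.917, -3.004, -0.002]
force: [0.5, -0.1, -0.1]
finger_gap: 0.0685
finger_force: 0.0
[[[-0.0001,0.0002,0.0148],[0.0,0.0,0.0]],[[-0.0002,0.0002,0.0149],[0.0,0.0,-0.1]],[[-0.0001,0.0002,0.0148],[0.1,0.0,0.0]],[[-0.0002,0.0002,0.0148],[0.0,0.0,-0.1]]]
```

```bash
python3 -m inch '[[[-0.0002,0.0002,0.015],[0,0,0]],[[-0.0002,0.0002,0.015],[0,0,0]],[[-0.0002,0.0002,0.015],[0,0,0]],[[0,0.0002,0.015],[0,0,0]],[[0,0,0.008],[0,0,0]],[[0,0,0.005],[0,0,0]],[[0,0,0.002],[0,0,0]],[[0,0,0],[0,0,0]]]'
python3 -m inch '[[[0,0,0],[0,0,0]],[[0,0,0],[0,0,0]],[[0,0,0],[0,0,0]],[[0,0,0],[0,0,0]],[[0,0,0],[0,0,0]]]' 0.7 20
python3 -m inch '[[[0,0,-0.003],[0,0,0]],[[0,0,-0.01],[0,0,0]],[[0,0,-0.02],[0,0,0]],[[0,0,-0.02],[0,0,0]],[[0,0,-0.02],[0,0,0]],[[0,0,-0.01],[0,0,0]],[[0,0,0],[0,0,0]]]'
python3 plan.py 16 .532 .1225 .125 141.3
```

```text
clock: 11.73
position: [0.467, -0.2852, 0.0471]
ee_rot: [0.921, -3.003, -0.001]
force: [-0.4, -0.3, -0.1]
finger_gap: 0.0683
finger_force: 0.0
clock: 12.15
position: [0.4674, -0.2859, 0.0477]
ee_rot: [-0.92, 3.003, -0.001]
force: [0.6, 0.8, 2.8]
finger_gap: 0.0363
finger_force: 20.1
clock: 12.73
position: [0.4681, -0.2865, 0.1327]
ee_rot: [-0.92, 3.002, -0.005]
force: [0.1, -0.2, -1.1]
finger_gap: 0.0368
finger_force: 20.3
[[[-0.0176,0.0189,0.0004],[0.0,0.0,-1.1]],[[-0.018,0.0186,0.0005],[0.0,0.0,-1.1]],[[-0.0184,0.0183,0.0004],[0.0,0.0,-1.0]],[[-0.0186,0.0179,0.0004],[-0.1,0.0,-1.1]],[[-0.019,0.0176,0.0005],[0.0,0.0,-1.1]],[[-0.0194,0.0172,0.0004],[0.0,0.0,-1.1]],[[-0.0196,0.0168,0.0005],[0.0,0.0,-1.0]],[[-0.02,0.0165,0.0005],[0.0,0.0,-1.1]]]
[[[-0.0202,0.0161,0.0004],[0.0,0.0,-1.1]],[[-0.0206,0.0157,0.0005],[0.0,0.0,-1.1]],[[-0.0209,0.0153,0.0004],[-0.1,0.0,-1.0]],[[-0.0211,0.0149,0.0005],[0.0,0.0,-1.1]],[[-0.0214,0.0145,0.0005],[0.0,0.0,-1.1]],[[-0.0217,0.0142,0.0005],[0.0,0.0,-1.1]],[[-0.0219,0.0136,0.0005],[0.0,0.0,-1.1]],[[-0.0223,0.0133,0.0005],[0.0,0.0,-1.0]]]
```

```bash
python3 -m inch '[[[-0.0175,0.019,0],[0,0,-1.1]],[[-0.018,0.0185,0],[0,0,-1.1]],[[-0.0185,0.0185,0],[0,0,-1.1]],[[-0.0185,0.018,0],[0,0,-1]],[[-0.019,0.0175,0],[0,0,-1]],[[-0.0195,0.017,0],[0,0,-1.1]],[[-0.0195,0.017,0],[0,0,-1.1]],[[-0.02,0.0165,0],[0,0,-1.1]]]'
python3 -m inch '[[[-0.020,0.016,0],[0,0,-1.1]],[[-0.0205,0.0155,0],[0,0,-1.1]],[[-0.021,0.0155,0],[0,0,-1.1]],[[-0.021,0.015,0],[0,0,-1]],[[-0.0215,0.0145,0],[0,0,-1]],[[-0.0215,0.014,0],[0,0,-1.1]],[[-0.022,0.0135,0],[0,0,-1.1]],[[-0.022,0.0135,0],[0,0,-1]]]'
python3 -m inch '[[[0,0,0],[0,0,0]],[[0,0,0],[0,0,0]],[[0,0,0],[0,0,0]]]'
cat > egg.py <<'E'
from h import *
from scipy.optimize import least_squares
im,d,c=shoot("wrist")
for r in bot.trace("wrist","egg_a")+bot.trace("wrist","full_a"):
    P,u,v=cloud(d,c,r["region"]); zt=np.percentile(P[:,2],98) if len(P) else 0; P=P[P[:,2]>zt-.016]
    if len(P)>30: print(round(r["conf"],2),r["bbox"],round(zt,4),np.round(least_squares(lambda q:np.linalg.norm(P-q,axis=1)-.0195,P.mean(0)-[0,0,.015],loss='soft_l1',f_scale=.002).x,4))
E
python3 egg.py
python3 plan.py 4 .5325 .123 .065 141.3
```

```text
clock: 13.4
position: [0.4981, -0.0795, 0.1292]
ee_rot: [1.144, -2.925, -0.001]
force: [-0.5, -0.2, 0.6]
finger_gap: 0.0368
finger_force: 20.3
clock: 14.07
position: [0.5299, 0.1243, 0.1291]
ee_rot: [1.357, -2.832, -0.001]
force: [-0.2, 0.1, -0.2]
finger_gap: 0.0363
finger_force: 20.3
clock: 14.32
position: [0.5298, 0.1227, 0.1293]
ee_rot: [1.356, -2.832, -0.0]
force: [-0.1, 0.1, 0.3]
finger_gap: 0.0364
finger_force: 20.3
0.75 [236.4, 231.2, 88.9, 94.7] 0.1585 [0.5286 0.1222 0.1386]
0.65 [184.5, 252.5, 44.1, 48.0] 0.0718 [0.5971 0.1307 0.0543]
0.85 [326.2, 252.2, 43.2, 39.4] 0.0692 [0.526  0.188  0.0545]
0.82 [383.1, 187.8, 64.1, 62.4] 0.0732 [0.4588 0.1817 0.0533]
0.58 [251.5, 321.1, 49.7, 42.5] 0.0735 [0.5905 0.1957 0.0534]
[[[-0.0005,-0.0003,0.0162],[0.0,0.0,-0.1]],[[-0.0006,-0.0003,0.0162],[0.0,0.0,0.0]],[[-0.0005,-0.0003,0.0163],[0.0,0.0,-0.1]],[[-0.0006,-0.0003,0.0162],[0.0,0.0,0.0]]]
```

```bash
python3 -m inch '[[[-0.0005,-0.0004,0.017],[0,0,0]],[[-0.0005,-0.0004,0.017],[0,0,0]],[[-0.0005,-0.0004,0.017],[0,0,0]],[[-0.0005,-0.0003,0.015],[0,0,0]],[[0,0,0.008],[0,0,0]],[[0,0,0.005],[0,0,0]],[[0,0,0.003],[0,0,0]],[[0,0,0],[0,0,0]]]'
python3 -m inch '[[[0,0,0.001],[0,0,0]],[[0,0,0.001],[0,0,0]],[[0,0,0],[0,0,0]]]'
```

```text
clock: 15.13
position: [0.5329, 0.1234, 0.0481]
ee_rot: [1.356, -2.834, -0.0]
force: [0.4, -0.5, 0.2]
finger_gap: 0.0363
finger_force: 20.3
clock: 15.38
position: [0.5332, 0.1237, 0.0465]
ee_rot: [-1.356, 2.833, -0.0]
force: [0.0, 0.3, -0.6]
finger_gap: 0.0368
finger_force: 20.3
```

```bash
python3 -m inch '[[[0,0,0.001],[0,0,0]],[[0,0,0.001],[0,0,0]],[[0,0,0],[0,0,0]]]'; python3 egg.py
```

```text
clock: 15.63
position: [0.5331, 0.1237, 0.0442]
ee_rot: [-1.356, 2.833, -0.0]
force: [0.4, -0.3, -0.1]
finger_gap: 0.0363
finger_force: 20.4
0.97 [236.4, 233.2, 86.4, 92.0] 0.0734 [0.5319 0.1232 0.0535]
0.56 [150.1, 379.9, 22.6, 34.7] 0.074 [0.5963 0.1294 0.0538]
0.65 [438.5, 229.6, 107.1, 98.3] 0.0731 [0.4587 0.1819 0.0534]
0.61 [388.6, 379.9, 22.0, 31.2] 0.0738 [0.5255 0.1872 0.0538]
```

```bash
python3 -m inch '[[[0,0,0.0007],[0,0,0]],[[0,0,0],[0,0,0]]]'; python3 -m inch '[[[0,0,0],[0,0,0]],[[0,0,0],[0,0,0]],[[0,0,0],[0,0,0]],[[0,0,-0.008],[0,0,0]],[[0,0,-0.02],[0,0,0]],[[0,0,-0.025],[0,0,0]],[[0,0,-0.025],[0,0,0]],[[0,0,0],[0,0,0]]]' 0.38
python3 egg.py
python3 plan.py 16 .408 -.325 .12 124.1
```

```text
clock: 15.95
position: [0.5332, 0.1236, 0.0437]
ee_rot: [-1.356, 2.833, -0.001]
force: [1.1, -1.5, 3.5]
finger_gap: 0.0365
finger_force: 20.6
clock: 16.62
position: [0.5356, 0.124, 0.1264]
ee_rot: [-1.354, 2.828, -0.004]
force: [1.4, 0.1, 0.6]
finger_gap: 0.0529
finger_force: 0.0
0.58 [188.7, 249.2, 54.3, 54.0] 0.0709 [0.5982 0.1295 0.0533]
0.88 [392.1, 182.1, 63.2, 63.9] 0.0733 [0.4588 0.1818 0.0533]
0.57 [255.5, 305.1, 52.5, 56.4] 0.0733 [0.5906 0.1958 0.0534]
[[[0.0267,-0.0115,0.0001],[0.0,0.0,1.1]],[[0.0266,-0.012,0.0001],[0.0,0.0,1.0]],[[0.0263,-0.0125,0.0001],[0.0,0.0,1.1]],[[0.026,-0.013,0.0001],[0.0,0.0,1.1]],[[0.0258,-0.0135,0.0001],[0.0,0.0,1.0]],[[0.0256,-0.0139,0.0001],[0.0,0.0,1.1]],[[0.0253,-0.0144,0.0001],[0.0,0.0,1.1]],[[0.025,-0.0149,0.0001],[0.0,0.0,1.0]]]
[[[0.0247,-0.0153,0.0001],[0.0,0.0,1.1]],[[0.0245,-0.0158,0.0001],[0.0,0.0,1.1]],[[0.0241,-0.0163,0.0001],[0.0,0.0,1.0]],[[0.0238,-0.0167,0.0001],[0.0,0.0,1.1]],[[0.0236,-0.0171,0.0001],[0.0,0.0,1.1]],[[0.0232,-0.0176,0.0001],[0.0,0.0,1.0]],[[0.0228,-0.018,0.0001],[0.0,0.0,1.1]],[[0.0226,-0.0184,0.0001],[0.0,0.0,1.1]]]
```

```bash
python3 -m inch '[[[0.0265,-0.0115,0],[0,0,1.1]],[[0.0265,-0.012,0],[0,0,1.1]],[[0.026,-0.0125,0],[0,0,1.1]],[[0.026,-0.013,0],[0,0,1.1]],[[0.026,-0.0135,0],[0,0,1]],[[0.0255,-0.014,0],[0,0,1]],[[0.0255,-0.0145,0],[0,0,1]],[[0.025,-0.015,0],[0,0,1]]]' 0.2
python3 -m inch '[[[0.0245,-0.0155,0],[0,0,1.1]],[[0.0245,-0.016,0],[0,0,1.1]],[[0.024,-0.0165,0],[0,0,1.1]],[[0.024,-0.0165,0],[0,0,1]],[[0.0235,-0.017,0],[0,0,1]],[[0.023,-0.0175,0],[0,0,1.1]],[[0.023,-0.018,0],[0,0,1.1]],[[0.0225,-0.018,0],[0,0,1.1]]]'
python3 -m inch '[[[0,0,0],[0,0,0]],[[0,0,0],[0,0,0]]]'
python3 egg.py
python3 plan.py 4 .4075 -.3252 .062 124.1
```

```text
clock: 17.43
position: [0.4692, -0.1016, 0.1205]
ee_rot: [1.144, -2.924, -0.002]
force: [0.9, -0.3, 0.2]
finger_gap: 0.0686
finger_force: 0.0
clock: 18.1
position: [0.4075, -0.3254, 0.1204]
ee_rot: [0.921, -3.003, -0.003]
force: [-0.1, -0.3, -0.3]
finger_gap: 0.0684
finger_force: 0.0
clock: 18.27
position: [0.4077, -0.3251, 0.1203]
ee_rot: [0.919, -3.003, -0.003]
force: [-0.1, 1.0, -0.1]
finger_gap: 0.0679
finger_force: 0.0
0.81 [251.2, 192.5, 58.0, 61.6] 0.0772 [ 0.4077 -0.3254  0.0572]
[[[0.0005,-0.0003,0.0147],[0.0,0.0,0.0]],[[0.0005,-0.0003,0.0147],[0.1,0.0,0.1]],[[0.0004,-0.0002,0.0147],[0.0,0.0,0.0]],[[0.0005,-0.0003,0.0147],[0.0,0.0,0.0]]]
```

```bash
python3 -m inch '[[[0.0005,-0.0003,0.015],[0,0,0]],[[0.0005,-0.0003,0.015],[0,0,0]],[[0.0005,-0.0002,0.015],[0,0,0]],[[0.0005,-0.0002,0.015],[0,0,0]],[[0,0,0.008],[0,0,0]],[[0,0,0.005],[0,0,0]],[[0,0,0.001],[0,0,0]],[[0,0,0],[0,0,0]]]'
python3 -m inch '[[[0,0,0],[0,0,0]],[[0,0,0],[0,0,0]],[[0,0,0],[0,0,0]],[[0,0,0],[0,0,0]],[[0,0,0],[0,0,0]]]' 0.7 20
python3 -m inch '[[[0,0,-0.003],[0,0,0]],[[0,0,-0.01],[0,0,0]],[[0,0,-0.02],[0,0,0]],[[0,0,-0.02],[0,0,0]],[[0,0,-0.02],[0,0,0]],[[0,0,-0.01],[0,0,0]],[[0,0,0],[0,0,0]]]'
python3 plan.py 16 .467 .1155 .125 141.3
```

```text
clock: 19.08
position: [0.4079, -0.3263, 0.0476]
ee_rot: [0.924, -3.003, -0.0]
force: [-0.0, 1.4, 0.9]
finger_gap: 0.0681
finger_force: 0.0
clock: 19.5
position: [0.4076, -0.3264, 0.0479]
ee_rot: [-0.923, 3.003, 0.0]
force: [-1.4, 2.9, 5.9]
finger_gap: 0.0364
finger_force: 19.8
clock: 20.08
position: [0.4089, -0.328, 0.1331]
ee_rot: [-0.922, 3.001, -0.007]
force: [0.8, -0.1, 0.0]
finger_gap: 0.0367
finger_force: 20.2
[[[-0.0186,0.0209,0.0004],[0.0,0.0,-1.1]],[[-0.0189,0.0205,0.0004],[0.0,0.0,-1.0]],[[-0.0194,0.0202,0.0005],[0.0,0.0,-1.1]],[[-0.0197,0.0199,0.0004],[-0.1,0.0,-1.1]],[[-0.0201,0.0194,0.0004],[0.0,0.0,-1.1]],[[-0.0204,0.0191,0.0005],[0.0,0.0,-1.0]],[[-0.0208,0.0187,0.0004],[0.0,0.0,-1.1]],[[-0.0211,0.0183,0.0005],[0.0,0.0,-1.1]]]
[[[-0.0215,0.0178,0.0005],[0.0,0.0,-1.0]],[[-0.0218,0.0175,0.0004],[-0.1,0.0,-1.1]],[[-0.0221,0.0171,0.0005],[0.0,0.0,-1.1]],[[-0.0225,0.0167,0.0005],[0.0,0.0,-1.1]],[[-0.0228,0.0162,0.0005],[0.0,0.0,-1.0]],[[-0.023,0.0158,0.0004],[0.0,0.0,-1.1]],[[-0.0233,0.0154,0.0005],[0.0,0.0,-1.1]],[[-0.0237,0.0149,0.0005],[-0.1,0.0,-1.0]]]
```

```bash
python3 -m inch '[[[-0.0185,0.021,0],[0,0,-1.1]],[[-0.019,0.0205,0],[0,0,-1.1]],[[-0.0195,0.020,0],[0,0,-1.1]],[[-0.0195,0.020,0],[0,0,-1]],[[-0.020,0.0195,0],[0,0,-1]],[[-0.0205,0.019,0],[0,0,-1.1]],[[-0.021,0.0185,0],[0,0,-1.1]],[[-0.021,0.0185,0],[0,0,-1.1]]]'
python3 -m inch '[[[-0.0215,0.018,0],[0,0,-1.1]],[[-0.022,0.0175,0],[0,0,-1.1]],[[-0.022,0.017,0],[0,0,-1]],[[-0.0225,0.0165,0],[0,0,-1]],[[-0.023,0.016,0],[0,0,-1]],[[-0.023,0.016,0],[0,0,-1.1]],[[-0.0235,0.0155,0],[0,0,-1.1]],[[-0.0235,0.015,0],[0,0,-1]]]'
python3 -m inch '[[[0,0,0],[0,0,0]],[[0,0,0],[0,0,0]],[[0,0,0],[0,0,0]]]'
python3 egg.py
python3 plan.py 4 .467 .1155 .065 141.3
```

```text
clock: 20.75
position: [0.4362, -0.1034, 0.1297]
ee_rot: [1.146, -2.924, -0.001]
force: [0.9, -0.2, -0.5]
finger_gap: 0.0362
finger_force: 20.3
clock: 21.42
position: [0.4655, 0.1185, 0.1296]
ee_rot: [1.357, -2.832, -0.0]
force: [0.4, 0.1, -0.4]
finger_gap: 0.0368
finger_force: 20.3
clock: 21.67
position: [0.4654, 0.1169, 0.1297]
ee_rot: [1.356, -2.832, -0.0]
force: [-0.1, -0.4, -1.2]
finger_gap: 0.0364
finger_force: 20.3
0.91 [237.4, 235.6, 87.6, 94.7] 0.1585 [0.4655 0.1181 0.1386]
0.66 [146.8, 304.0, 34.1, 16.5] 0.0576 [0.5655 0.1123 0.0463]
0.83 [318.3, 246.4, 52.0, 47.8] 0.0699 [0.4605 0.181  0.0546]
0.77 [249.6, 322.1, 55.8, 35.3] 0.0734 [0.5248 0.1885 0.0533]
0.68 [223.6, 354.9, 19.0, 24.7] 0.0614 [0.5542 0.1897 0.0535]
[[[-0.0001,-0.0004,0.0163],[0.0,0.0,-0.1]],[[0.0,-0.0003,0.0163],[0.0,0.0,0.0]],[[-0.0001,-0.0004,0.0163],[0.0,0.0,-0.1]],[[0.0,-0.0003,0.0163],[0.0,0.0,0.0]]]
```

```bash
python3 -m inch '[[[0.0001,-0.0005,0.017],[0,0,0]],[[0.0001,-0.0005,0.017],[0,0,0]],[[0.0001,-0.0005,0.017],[0,0,0]],[[0.0001,-0.0004,0.015],[0,0,0]],[[0,0,0.008],[0,0,0]],[[0,0,0.005],[0,0,0]],[[0,0,0.003],[0,0,0]],[[0,0,0],[0,0,0]]]'
python3 -m inch '[[[0,0,0.001],[0,0,0]],[[0,0,0.001],[0,0,0]],[[0,0,0],[0,0,0]]]'
```

```text
clock: 22.48
position: [0.4672, 0.1154, 0.0484]
ee_rot: [1.356, -2.834, -0.0]
force: [-0.3, -0.5, 0.2]
finger_gap: 0.0362
finger_force: 20.3
clock: 22.73
position: [0.4675, 0.1155, 0.0469]
ee_rot: [-1.356, 2.833, -0.001]
force: [-0.9, -0.8, 2.2]
finger_gap: 0.0366
finger_force: 20.5
```

```bash
python3 -m inch '[[[0.0008,0,0.0005],[0,0,0]],[[0,0,0.001],[0,0,0]],[[0,0,0],[0,0,0]]]'; python3 egg.py
```

```text
clock: 22.98
position: [0.4665, 0.115, 0.0449]
ee_rot: [1.356, -2.833, 0.0]
force: [-0.5, -1.6, 0.9]
finger_gap: 0.0361
finger_force: 20.5
0.94 [239.2, 238.1, 83.7, 91.9] 0.0737 [0.4666 0.1162 0.0538]
0.73 [387.6, 377.7, 20.6, 40.7] 0.0735 [0.4593 0.1807 0.0537]
```

```bash
python3 -m inch '[[[0,0,0.0007],[0,0,0]],[[0,0,0],[0,0,0]]]'; python3 -m inch '[[[0,0,0],[0,0,0]],[[0,0,0],[0,0,0]],[[0,0,0],[0,0,0]],[[0,0,-0.008],[0,0,0]],[[0,0,-0.02],[0,0,0]],[[0,0,-0.025],[0,0,0]],[[0,0,-0.025],[0,0,0]],[[0,0,0],[0,0,0]]]' 0.38
python3 -m inch '[[[0,0,-0.03],[0,0,0]],[[0,0,-0.03],[0,0,0]],[[0,0,-0.03],[0,0,0]],[[0,0,-0.03],[0,0,0]],[[0,0,0],[0,0,0]]]' 0.38
python3 - <<'E'
from h import *
from scipy.optimize import least_squares
for n in("scene","wrist","top"):
  im,d,c=shoot(n,f"pics/{n}5.png")
  for r in bot.trace(n,"full_a")+bot.trace(n,"egg_a"):
    P,u,v=cloud(d,c,r["region"]); P=P[(P[:,2]>.055)&(P[:,2]<.09)]
    if len(P)>30: print(n,round(r["conf"],2),np.round(P[:,2].max(),4),np.round(least_squares(lambda q:np.linalg.norm(P-q,axis=1)-.0195,P.mean(0)-[0,0,.015],loss='soft_l1',f_scale=.002).x,4))
# lid outer edge: points in lid frame (carrier yaw 6.3deg about hinge)
P=cloud(*shoot("scene")[1:])[0]
a=np.radians(6.3); h=np.array([.5205,.2317,.038]); X=np.array([np.cos(a),np.sin(a),0]); Y=np.array([-X[1],X[0],0])
q=np.c_[(P-h)@X,(P-h)@Y,P[:,2]-.038]
k=(abs(q[:,0])<.1)&(q[:,2]>.03)&(q[:,1]>-.01)&(q[:,1]<.2)&(q[:,2]<.17); q=q[k]
for z in np.arange(.03,.17,.01):
    s=q[(q[:,2]>=z)&(q[:,2]<z+.01)]
    if len(s): print(round(z,2),len(s),np.round(np.percentile(s[:,1],[1,10,50,90,99]),3))
for x in (-.1,-.03,.03,.1): pass
E
```

```text
clock: 23.3
position: [0.4664, 0.1148, 0.0443]
ee_rot: [1.356, -2.833, 0.0]
force: [-2.8, -2.1, 5.5]
finger_gap: 0.0367
finger_force: 20.7
clock: 23.97
position: [0.4694, 0.1154, 0.1268]
ee_rot: [-1.354, 2.828, -0.004]
force: [1.8, -0.5, 0.2]
finger_gap: 0.053
finger_force: 0.0
clock: 24.38
position: [0.4692, 0.1153, 0.2476]
ee_rot: [-1.353, 2.827, -0.004]
force: [1.0, 0.6, 0.7]
finger_gap: 0.0527
finger_force: 0.0
scene 0.73 0.0755 [0.459  0.1819 0.0542]
scene 0.73 0.0744 [0.5251 0.1888 0.0537]
scene 0.56 0.0763 [0.5914 0.1962 0.0537]
scene 0.69 0.0752 [0.5329 0.1229 0.0534]
scene 0.54 0.075 [0.4666 0.1153 0.0534]
scene 0.47 0.0748 [0.5982 0.1299 0.0534]
scene 0.36 0.0899 [0.5041 0.2837 0.0736]
wrist 0.97 0.075 [0.5908 0.1956 0.0534]
wrist 0.83 0.0748 [0.4591 0.1815 0.0532]
wrist 0.62 0.0746 [0.5249 0.1886 0.0532]
wrist 0.32 0.09 [0.5399 0.2877 0.0734]
wrist 0.96 0.0743 [0.466  0.1157 0.0531]
wrist 0.64 0.0742 [0.5321 0.1227 0.0533]
wrist 0.63 0.0741 [0.5978 0.1302 0.0538]
top 0.5 0.0709 [0.5969 0.1318 0.0534]
0.03 188 [0.012 0.028 0.066 0.069 0.07 ]
0.04 193 [0.015 0.03  0.069 0.072 0.075]
0.05 196 [0.02  0.034 0.073 0.076 0.078]
0.06 198 [0.025 0.04  0.076 0.08  0.081]
0.07 201 [0.028 0.045 0.08  0.083 0.086]
0.08 203 [0.032 0.049 0.084 0.087 0.089]
0.09 156 [0.035 0.046 0.087 0.089 0.091]
0.1 49 [0.038 0.041 0.06  0.08  0.084]
0.11 37 [0.042 0.043 0.057 0.073 0.076]
0.12 192 [0.048 0.085 0.094 0.101 0.104]
0.13 210 [0.051 0.054 0.073 0.084 0.088]
0.14 209 [0.05  0.052 0.056 0.062 0.067]
0.15 49 [0.056 0.058 0.06  0.064 0.066]
```

View pics/wrist5.png

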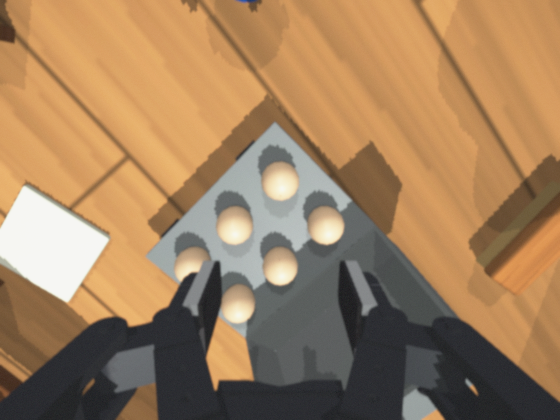

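```bash
cat > lid.py <<'E'
import sys,json
from h import *
# rows for closing arc from th0 to th1 (deg) in n rows, starting at measured pose; extra push in mm
th0,th1,n,push=map(float,sys.argv[1:5]); n=int(n)
a=np.radians(6.3); h=np.array([.5205,.2317,.038]); X=np.array([np.cos(a),np.sin(a),0]); Y=np.array([-X[1],X[0],0])
p=np.array(bot.get_obs()["position"])-h; cur=np.array([p@X,p@Y,p[2]]); print("lid xyz",np.round(cur,4))
rows=[]
for t in np.linspace(th0,th1,n+1)[1:]:
    t=np.radians(t); c,s=np.cos(t),np.sin(t)
    if t>=np.pi/2: g=np.array([-.152*c+.054*s+.011, .152*s+.054*c-.022])
    else: g=np.array([-.13*c+.054*s+.011, .13*s+.054*c])
    g=g-push/1000*np.array([s,c])
    d=np.round(g-cur[1:],4); cur[1:]+=d; rows.append([[-float(d[0]),0,-float(d[1])],[0,0,0]])
for j in range(0,n,8): print(json.dumps(rows[j:j+8]).replace(" ",""))
E
python3 plan.py 10 .504 .381 .255 186.3 6 .504 .381 .138 186.3
python3 - <<'E'
from h import *
P=np.vstack([cloud(*shoot(n)[1:])[0] for n in("top","scene")])
k=(P[:,0]>.42)&(P[:,0]<.6)&(P[:,1]>.35)&(P[:,1]<.48)&(P[:,2]>.02); print(k.sum(), P[k].max(0) if k.any() else "")
E
```

```text
[[[-0.0231,0.0137,-0.0013],[0.0,0.0,-4.5]],[[-0.0241,0.0119,-0.0014],[0.0,0.0,-4.5]],[[-0.0249,0.01,-0.0013],[0.0,0.0,-4.5]],[[-0.0257,0.008,-0.0014],[0.0,0.0,-4.6]],[[-0.0262,0.0059,-0.0013],[0.0,0.0,-4.5]],[[-0.0266,0.0038,-0.0014],[0.0,0.0,-4.5]],[[-0.0268,0.0017,-0.0013],[0.0,0.0,-4.5]],[[-0.0269,-0.0003,-0.0014],[0.1,0.0,-4.5]]]
[[[-0.0267,-0.0025,-0.0013],[0.0,0.0,-4.5]],[[-0.0265,-0.0046,-0.0014],[0.0,0.0,-4.5]]]
[[[0.0,0.0,0.0195],[0.0,0.0,0.0]],[[0.0,0.0,0.0195],[0.0,0.0,0.0]],[[0.0,0.0,0.0195],[0.0,0.0,0.0]],[[0.0,0.0,0.0195],[0.0,0.0,0.0]],[[0.0,0.0,0.0195],[0.0,0.0,0.0]],[[0.0,0.0,0.0195],[0.0,0.0,0.0]]]
0
```

```bash
python3 -m inch '[[[-0.023,0.0135,-0.0015],[0,0,-4.5]],[[-0.024,0.012,-0.0015],[0,0,-4.5]],[[-0.025,0.010,-0.0015],[0,0,-4.5]],[[-0.0255,0.008,-0.0015],[0,0,-4.5]],[[-0.026,0.006,-0.001],[0,0,-4.5]],[[-0.0265,0.004,-0.001],[0,0,-4.5]],[[-0.027,0.0015,-0.001],[0,0,-4.5]],[[-0.027,0,-0.001],[0,0,-4.5]]]' 1 20
python3 -m inch '[[[-0.0265,-0.0025,-0.001],[0,0,-4.5]],[[-0.0265,-0.0045,-0.001],[0,0,-4.5]],[[0,0,0],[0,0,0]],[[0,0,0],[0,0,0]],[[0,0,0],[0,0,0]]]'
python3 plan.py 6 .504 .381 .138 186.3; python3 -c "from h import *; print(bot.get_obs()['finger_gap'])"
```

```text
clock: 25.65
position: [0.4964, 0.329, 0.2521]
ee_rot: [2.17, -2.271, -0.0]
force: [0.4, -0.3, -0.1]
finger_gap: 0.0001
finger_force: 0.0
clock: 26.07
position: [0.5037, 0.3802, 0.2538]
ee_rot: [2.336, -2.099, -0.0]
force: [0.1, 0.8, 0.5]
finger_gap: -0.0003
finger_force: 0.0
[[[-0.0001,-0.0001,0.0193],[0.0,0.0,0.0]],[[-0.0002,0.0,0.0193],[0.0,0.0,-0.1]],[[-0.0001,-0.0001,0.0193],[0.0,0.0,0.0]],[[-0.0001,-0.0001,0.0193],[0.0,0.0,0.0]],[[-0.0002,-0.0001,0.0193],[0.0,0.0,0.0]],[[-0.0001,0.0,0.0193],[0.0,0.0,-0.1]]]
-0.00025322002999038866
```

```bash
python3 -m inch '[[[0,0,0.0193],[0,0,0]],[[0,0,0.0193],[0,0,0]],[[0,0,0.0193],[0,0,0]],[[0,0,0.0193],[0,0,0]],[[0,0,0.0193],[0,0,0]],[[0,0,0.0193],[0,0,0]],[[0,0,0],[0,0,0]],[[0,0,0],[0,0,0]]]'
python3 lid.py 120 90 8 3
```

```text
clock: 26.73
position: [0.5035, 0.3793, 0.1382]
ee_rot: [2.335, -2.099, -0.001]
force: [-0.7, -1.2, 0.7]
finger_gap: 0.0001
finger_force: 0.0
lid xyz [-0.0007  0.1486  0.1002]
[[[0.0246,0,0.0085],[0,0,0]],[[0.0077,0,-0.0072],[0,0,0]],[[0.0081,0,-0.0066],[0,0,0]],[[0.0086,0,-0.0061],[0,0,0]],[[0.0089,0,-0.0055],[0,0,0]],[[0.0093,0,-0.0049],[0,0,0]],[[0.0095,0,-0.0043],[0,0,0]],[[0.0099,0,-0.0037],[0,0,0]]]
```

```bash
python3 -m inch '[[[0.012,0,0.004],[0,0,0]],[[0.0126,0,0.0045],[0,0,0]],[[0.008,0,-0.007],[0,0,0]],[[0.008,0,-0.0065],[0,0,0]],[[0.0085,0,-0.006],[0,0,0]],[[0,0,0],[0,0,0]]]'
python3 -m inch '[[[0.009,0,-0.0055],[0,0,0]],[[0.009,0,-0.005],[0,0,0]],[[0.0095,0,-0.0045],[0,0,0]],[[0.010,0,-0.0035],[0,0,0]],[[0,0,0],[0,0,0]]]'
python3 lid.py 90 45 8 3
python3 - <<'E'
from h import *
shoot("scene","pics/s6.png"); im=cv2.imread("pics/s6.png")[100:300,250:500]; cv2.imwrite("pics/s6c.png",cv2.resize(im,None,fx=3,fy=3))
E
```

```text
clock: 27.23
position: [0.5107, 0.331, 0.1522]
ee_rot: [-2.334, 2.098, -0.002]
force: [-0.3, 1.5, -0.3]
finger_gap: 0.0004
finger_force: 0.0
clock: 27.65
position: [0.5137, 0.2925, 0.1688]
ee_rot: [2.336, -2.1, 0.002]
force: [-0.1, 0.1, -0.3]
finger_gap: 0.0001
finger_force: 0.0
lid xyz [-1.000e-04  6.120e-02  1.308e-01]
[[[0.0122,0,-0.0035],[0,0,0]],[[0.0134,0,-0.0031],[0,0,0]],[[0.0135,0,-0.0018],[0,0,0]],[[0.0137,0,-0.0004],[0,0,0]],[[0.0137,0,0.0009],[0,0,0]],[[0.0135,0,0.0023],[0,0,0]],[[0.0133,0,0.0036],[0,0,0]],[[0.0128,0,0.0049],[0,0,0]]]
```

View pics/s6c.png

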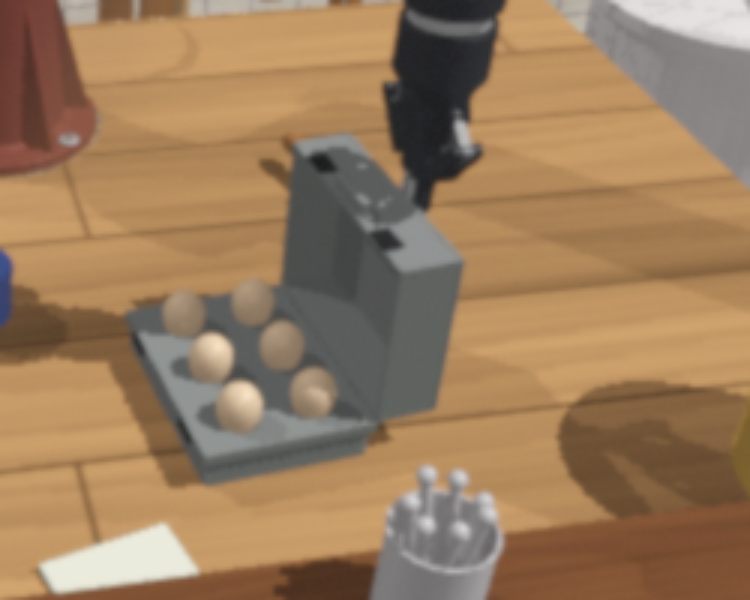

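```bash
python3 -m inch '[[[0.012,0,-0.0035],[0,0,0]],[[0.0135,0,-0.003],[0,0,0]],[[0.0135,0,-0.002],[0,0,0]],[[0.0135,0,-0.0005],[0,0,0]],[[0.0135,0,0.001],[0,0,0]],[[0.0135,0,0.0025],[0,0,0]],[[0,0,0],[0,0,0]]]'
python3 lid.py 56 16 8 3
python3 - <<'E'
from h import *
a=np.radians(6.3); h=np.array([.5205,.2317,.038]); X=np.array([np.cos(a),np.sin(a),0]); Y=np.array([-X[1],X[0],0])
P=cloud(*shoot("scene")[1:])[0]; q=np.c_[(P-h)@X,(P-h)@Y,P[:,2]-.038]
k=(abs(q[:,0])>.04)&(abs(q[:,0])<.095)&(q[:,1]>-.17)&(q[:,1]<.1)&(q[:,2]>.05)&(q[:,2]<.2); q=q[k]
i=q[:,2].argmax(); print("highest",q[i], "edge angle",np.degrees(np.arctan2(q[i,2],-q[i,1]))-19.6, len(q))
E
```

```text
clock: 28.28
position: [0.522, 0.2123, 0.1728]
ee_rot: [2.334, -2.101, 0.001]
force: [0.6, -0.1, 0.3]
finger_gap: -0.0001
finger_force: 0.0
lid xyz [-0.0007 -0.0194  0.1348]
[[[0.0118,0,0.0017],[0,0,0]],[[0.0114,0,0.0042],[0,0,0]],[[0.011,0,0.0051],[0,0,0]],[[0.0106,0,0.0062],[0,0,0]],[[0.0099,0,0.007],[0,0,0]],[[0.0094,0,0.0078],[0,0,0]],[[0.0086,0,0.0086],[0,0,0]],[[0.0078,0,0.0094],[0,0,0]]]
highest [ 0.04345002 -0.0308943   0.19980372] edge angle 61.610348707761894 700
```

```bash
python3 -m inch '[[[0.012,0,0.002],[0,0,0]],[[0.0115,0,0.004],[0,0,0]],[[0.011,0,0.005],[0,0,0]],[[0.0105,0,0.006],[0,0,0]],[[0.010,0,0.007],[0,0,0]],[[0.0095,0,0.008],[0,0,0]],[[0.0085,0,0.0085],[0,0,0]],[[0.008,0,0.0095],[0,0,0]]]'
python3 -m inch '[[[0,0,0],[0,0,0]]]'
python3 lid.py 16 0 5 1
python3 - <<'E'
from h import *
shoot("scene","pics/s7.png"); im=cv2.imread("pics/s7.png")[100:300,250:500]; cv2.imwrite("pics/s7c.png",cv2.resize(im,None,fx=3,fy=3))
E
```

```text
clock: 29.0
position: [0.5306, 0.1339, 0.1225]
ee_rot: [2.337, -2.099, 0.0]
force: [0.6, -0.2, 2.0]
finger_gap: 0.0002
finger_force: 0.5
clock: 29.08
position: [0.5293, 0.1333, 0.121]
ee_rot: [2.334, -2.098, -0.003]
force: [-0.8, 0.2, -0.1]
finger_gap: 0.0001
finger_force: 0.0
lid xyz [-0.0021 -0.0988  0.083 ]
[[[0.0052,0,0.0026],[0,0,0]],[[0.0044,0,0.0065],[0,0,0]],[[0.0039,0,0.0068],[0,0,0]],[[0.0036,0,0.007],[0,0,0]],[[0.0031,0,0.0071],[0,0,0]]]
```

View pics/s7c.png

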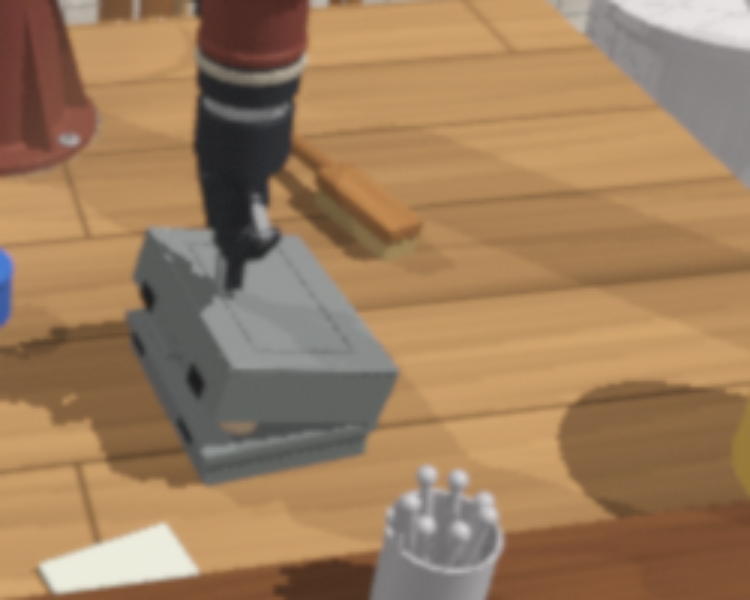

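Lid nearly shut (about 15° open, an egg still visible in the gap near (238,428)); push on down.

```bash
python3 -m inch '[[[0.005,0,0.0025],[0,0,0]],[[0.0045,0,0.0065],[0,0,0]],[[0.004,0,0.007],[0,0,0]],[[0.0035,0,0.007],[0,0,0]],[[0.002,0,0.005],[0,0,0]],[[0,0,0],[0,0,0]]]'
python3 -m inch '[[[0,0,0.0015],[0,0,0]],[[0,0,0],[0,0,0]]]'
```

```text
clock: 29.63
position: [0.5317, 0.1156, 0.0941]
ee_rot: [2.336, -2.098, -0.002]
force: [-0.5, -0.7, 0.1]
finger_gap: -0.0002
finger_force: 0.0
clock: 29.8
position: [0.5325, 0.1162, 0.0938]
ee_rot: [2.338, -2.099, -0.0]
force: [-0.3, 0.2, -0.0]
finger_gap: 0.0
finger_force: 0.0
```

```bash
python3 -m inch '[[[0,0,0.001],[0,0,0]],[[0,0,0.001],[0,0,0]],[[0,0,0],[0,0,0]]]'; python3 -m inch '[[[0,0,0.001],[0,0,0]],[[0,0,0],[0,0,0]]]'
```

```text
clock: 30.05
position: [0.5327, 0.1162, 0.0921]
ee_rot: [-2.338, 2.098, -0.001]
force: [0.1, -0.5, 0.2]
finger_gap: 0.0002
finger_force: 0.0
clock: 30.22
position: [0.5328, 0.1162, 0.092]
ee_rot: [-2.337, 2.098, -0.001]
force: [-3.3, -0.1, 10.4]
finger_gap: 0.0001
finger_force: 5.4
```

```bash
python3 -m inch '[[[0,0,0.0005],[0,0,0]],[[0,0,0],[0,0,0]],[[0,0,-0.003],[0,0,0]],[[0,0,-0.01],[0,0,0]],[[0,0,-0.03],[0,0,0]],[[0,0,-0.03],[0,0,0]],[[0,0,-0.03],[0,0,0]],[[0,0,-0.03],[0,0,0]]]'
python3 -m inch '[[[0.03,0,0],[0,0,0]],[[0.03,0,0],[0,0,0]],[[0.03,0,0],[0,0,0]],[[0.03,0,0],[0,0,0]],[[0.03,0,0],[0,0,0]],[[0.03,0,0],[0,0,0]],[[0,0,0],[0,0,0]],[[0,0,0],[0,0,0]]]'
python3 - <<'E'
from h import *
a=np.radians(6.3); h=np.array([.5205,.2317,.038]); X=np.array([np.cos(a),np.sin(a),0]); Y=np.array([-X[1],X[0],0])
for n in("top","scene"):
    im,d,c=shoot(n,f"pics/{n}8.png"); P=cloud(d,c)[0]; q=np.c_[(P-h)@X,(P-h)@Y,P[:,2]]
    k=(abs(q[:,0])<.09)&(q[:,1]<-.01)&(q[:,1]>-.14)&(q[:,2]>.06)&(q[:,2]<.13)
    A=np.c_[q[k,:2],np.ones(k.sum())]; s=np.linalg.lstsq(A,q[k,2],rcond=None)[0]
    print(n,k.sum(),"slope deg along y",np.degrees(s[1]),"z hinge/edge",s[2],s[2]-.152*s[1])
im=cv2.imread("pics/scene8.png")[100:300,120:440]; cv2.imwrite("pics/s8c.png",cv2.resize(im,None,fx=2.5,fy=2.5))
E
```

```text
clock: 30.88
position: [0.5323, 0.116, 0.2255]
ee_rot: [-2.338, 2.099, -0.0]
force: [0.7, 0.5, 0.2]
finger_gap: 0.0002
finger_force: 0.0
clock: 31.55
position: [0.5519, -0.0642, 0.2238]
ee_rot: [-2.335, 2.102, -0.0]
force: [-0.8, 0.2, -0.2]
finger_gap: 0.0002
finger_force: 0.0
top 4027 slope deg along y -0.052990806860254404 z hinge/edge 0.091136698301534 0.09127727763758997
scene 2198 slope deg along y 0.11239297654075833 z hinge/edge 0.0925531169181931 0.09225494953868664
```

View pics/s8c.png

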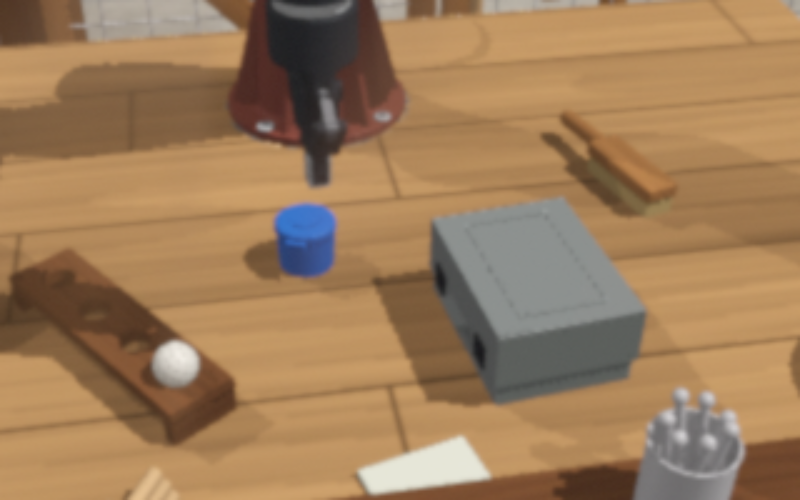

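The picture shows the lid flat and shut at (540,300), level to about 0.1°. The golf ball is still in the rack at (175,363), and the gripper is clear of everything.

```bash
python3 -c "from rig import bot; print(bot.finish_job())"
```

```text
the job is handed in; nothing more can be done
None
```

The three eggs are seated pointed end down in the carrier's empty wells and the lid is fully shut. The golf ball stayed in the rack, and the job was handed in at about 32 s; the hand-in reported no verdict.

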